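# Post a reject bracket through the sprung flap of the scrap box

### The arm

A 6-joint arm with a two-finger parallel gripper is mounted at the origin on a cart in front of the work surface, level with it; the furniture and walls round the work are solid. World frame = base frame: x ahead of the robot, y to its left, z up, the work surface at z = 0. Lengths are in m, angles in degrees, forces in N, time in s.
With the tool pointing down it reaches from about 0.4 to 0.825 m from the base axis. Payload 7 kg.
Tool frame: the origin (TCP) lies between the finger pads; the fingertips stand 19 mm ahead of it and the grasp point (between the pads) is the TCP; z points along the fingers, y is the line along which they close (so a half turn about z gives the same grasp; the last joint's range is limited). The gripper opens to 88 mm and grips with 3 to 60 N. Pads are 19 mm wide; open, the fingers measure 130 mm over their backs; the gripper's body (78 mm by 193 mm) begins 47 mm behind the grasp point.
Start: joints at [86.179, 20.546, 0.682, 0, -70.136, -16.507], TCP at [0.235, 0.633, 0.215] pointing down, gripper open.
Joint ranges: [-176.03, 176.03], [-82.01, 121.73], [-58.28, 71.71], [-173.87, 95.51], [-174.79, -0.11], [-173.66, 173.66]. Speed limits (degrees/s): [136.94, 136.94, 172.46, 180, 180, 180].

### API

Orientations are given as [roll, pitch, yaw] about the fixed x, y, z axes, in that order (R = Rz(yaw) Ry(pitch) Rx(roll)).
In Python, from plant import get_obs, snapshot, close_job, spot_in, spot_point gives the robot as it stands.
- The arm moves only by the tool play_rows, never from a script. Its argument "plan" is a list of rows, each a list of 6 numbers: the shift along the tool's x, y, z in cm, then the turn, a rotation vector about the tool's x, y, z in degrees. A call has 1 to 20 rows; each row shifts and turns the commanded pose from where the row before left it, along the tool's axes as they then stand; what a row does not reach is not made up. A row lasts 1/12 s, in which the tool goes at most 41.7 mm and 7.16 degrees, less where a joint would pass 70% of its speed; a pose out of reach is approached as far as the arm can. A call is refused whole if a number of a shift passes 4.17 or a number of a turn 7.16, either way. A call with a gripper value outside its range is refused whole. "grip" is the finger opening in cm, from 0 to 8.76, set as the call begins (left out, the last holds). The fingers move at their own pace and stop on an object; the grip force is fixed at half the most. Time passes only in rows, so rows that do not move let the fingers close. It gives the time, the measured TCP pose, the force, the opening and the grip force at its end, in the units of the state.
- get_obs(): the state, without advancing time (a new reading comes with each control period).
- snapshot(name): name is "side" or "top"; returns a dict with "frame" (420x560x3 uint8, red, green, blue), "fx", "fy", "cx", "cy" (pixels), "position" and "attitude" of the camera in the world. Camera axes: x right, y down, z forward; pixel columns grow to the right and rows downward; lengths in m; the calibration is good to about 2 mm. A picture is of the moment at which its call begins. There is no depth.
- close_job(): hands the job in; it is judged then, once.
Trained networks look in the newest picture that a camera, given by its name, has taken for a name from the list of things; names that differ only in an ending like _2 or _b are one class to them, and where a whole thing is asked for, a point or a joint stands for the part that bears it (a point fixed in the world has none). Each returns a list of dicts, best first, with "score" (0 to 1); they miss things now and then, are a little off and sometimes report something else, mostly with a low value. They report only what shows in the picture. A call takes as long as a camera call.
- spot_in(camera, thing): "position" ([x, y, z] in m, in world coordinates, good to about 4 mm: the middle of the surface that is visible of it).
- spot_point(camera, thing): "position" ([x, y, z] in m, in world coordinates, good to about 4 mm: a listed point, or the origin of a listed thing).
The state is a dict: "clock": time; "joint_pos": joint angles; "qvel": joint speeds; "tau": joint torques, N m; "tool_pos": TCP position; "orientation": TCP orientation; "force": force on the tool from outside, world axes, zero at the start; "moment": the same for the moment, N m; "opening": finger opening in m; "gripper_force": force on a finger pad.
Only numpy, scipy, OpenCV 4.12 (cv2) and the standard library are available. Lean on these libraries where they do the work, as an engineer would, in place of code of your own. Each camera call takes 0.05 s, during which the arm holds its last target. There are 200 camera calls.

### The job

Scrap the small corner bracket that stands in the lane on the deck of the grey scrap box: push the self-closing flap open with one finger and, while that finger holds it open, push the bracket with the other finger through the doorway so that it drops into the bin behind, then draw back and let the flap close. Only push: do not grasp or lift the bracket, do not shove the flap open with it or let the flap close on it, and leave the other things where they are.

Things in the scene. Friction and masses are not known exactly. Their poses are not given: they have to be found in the camera images.
- scrap_box: Fixed low grey sheet-steel box, open at the top, 254 mm long (x), 122 mm wide (y). Origin on the bench under the middle of the doorway (plane of the shut flap); +x points through the doorway into the bin, +y to the hinge side, z up. Side walls 4 mm thick (inner faces y = +-57 mm) run from x = -12 mm back to the rear wall (inner face x = 130 mm); rims reach z = 101 mm, no roof
- lane (a point): Point on the loading deck in mid-lane, at x = -62, y = -26, z = 60 mm of the box. The flat deck (top z = 60 mm) runs from x = -120 mm to its edge at x = +4 mm, just behind the flap. Two ribs 6 mm high, 3 mm wide, at y = +4 and -55.5 mm, x = -114 to -10 mm, make a straight lane 56 mm wide to the free-edge half of the doorway. No side walls along the deck before x = -12 mm
- bin_floor (a point): Middle of the bin's floor, at x = 67, y = 0, z = 6 mm of the box. The bin begins right behind the deck's edge (x = +4 mm), 54 mm below the deck; what is pushed past the edge drops clear below the flap
- flap (a joint): Angle of the flap, rad: 0 = shut, grows as it swings inward (to the box's +x), to 1.55. A bare plate 105 mm wide, 4 mm thick, from z = 63 to 96 mm, that fills the doorway. A spring shuts it: 0.12 N m when shut, 0.24 N m wide open: about 5 N when pushed 25 mm from the hinge. Pushed near its hinge, its free edge runs well ahead of the finger. It swings shut as soon as it is let go
- flap_hinge (a point): On the flap's upright hinge axis, x = 0, y = +53, z = 80 mm of the box
- flap_edge (a point): Point on the free edge of the flap, 105 mm from the hinge, 80 mm above the bench; shut, it lies at x = 0, y = -52 mm of the box
- bracket: The bracket to scrap: the smallest die-cast corner bracket, 36 x 36 x 36 mm, about 55 g, standing in the lane on the deck. Origin at the centre of its underside, z up. Its upright wall, 36 mm wide and high, stands at its own +x side (outer face 18 mm from the origin) and faces back along the lane, away from the flap: the face to push. Turned up to 0.2 rad from square to the lane
- bracket_mid (a point): Middle of that bracket, 18 mm above its underside
- other_bracket: A larger corner bracket, 42 mm, on the bench to the right (-y) of the box; leave it. Origin at the centre of its underside
- offcut: Sawn aluminium profile, 40 x 85 x 40 mm, on the bench to the left of the box; leave it. Origin at the centre of its underside
- blue_case: Blue plastic case, 68 x 120 x 34 mm, on the bench at the left; leave it. Origin at the centre of its underside
- caliper: Caliper, 64 x 215 x 13 mm, on the bench at the left; leave it. Origin at the centre of its underside
- canister: Metal canister, 45 mm wide, 86 mm tall, at the back left; leave it. Origin at the centre of its underside
- hex_key: Black hex key, 35 x 101 x 6 mm, at the front left; leave it. Origin at the centre of its underside

How it is judged:
By the outcome, as a careful person would: the job done as asked, in the order asked, and still so for the second after the job is handed in, with the robot touching nothing.
It also fails if it takes over 38 s, if anything falls off the work surface, if the arm or the gripper's body presses on something with over 40 N, if the wrist force passes 120 N, or if a joint passes its speed limit or range.

## Working session

There is one attempt and no reset: what is moved stays moved. The work goes in short steps, Python scripts to look and compute and a tool call to move; the robot and the scene stay as the last step left them, time stands still between calls to the robot, and variables do not carry over. Pictures are saved under pics/ and viewed, at most 10 in all, crops included, and the job is handed in when it is done.

Besides the shell and the picture viewer there is one more tool, called in YAML: its name, and indented under it one key for each argument. play_rows: Moves the arm, as the interface text tells. Its arguments: {"type":"object","properties":{"plan":{"type":"array","items":{"type":"array","items":{"type":"number"}}},"grip":{"type":"number"}},"required":["plan"]}

```bash
mkdir -p pics; cat > h.py <<'E'
import numpy as np,cv2
from plant import *
def save(c,n):
    s=snapshot(c); cv2.imwrite(f'pics/{n}.png',s['frame'][:,:,::-1]); return s
E
python3 - <<'E'
from h import *
for c in('top','side'):
    s=save(c,c+'1'); print(c,s['fx'],s['position'],s['attitude'])
    for t in ('lane','bin_floor','flap_hinge','flap_edge','bracket','bracket_mid','scrap_box'):
        r=spot_point(c,t); print(t,[(np.round(q['position'],4).tolist(),round(q['score'],2)) for q in r[:2]])
    r=spot_in(c,'bracket');print([(np.round(q['position'],4).tolist(),round(q['score'],2)) for q in r[:2]])
o=get_obs();print(o)
a=cv2.imread('pics/top1.png');b=cv2.imread('pics/side1.png')
E
```

```text
top 438.9338331490651 [0.42671829 0.24271055 1.03593429] [-174.05215133   -0.66696508  -89.74233669]
lane [([0.4929, -0.008, 0.0602], 0.58)]
bin_floor [([0.5588, -0.0231, 0.0809], 0.38)]
flap_hinge [([0.5426, 0.0816, 0.0776], 0.71)]
flap_edge [([0.5572, -0.0238, 0.0793], 0.42)]
bracket [([0.4882, -0.0145, 0.063], 0.67)]
bracket_mid [([0.4836, -0.0142, 0.0773], 0.84), ([0.4904, -0.0059, 0.0605], 0.71)]
scrap_box [([0.5479, 0.0308, 0.0022], 0.96), ([0.4835, -0.0114, 0.08], 0.43)]
[([0.4852, -0.0132, 0.0664], 0.65), ([0.3947, 0.401, 0.0037], 0.62)]
side 438.5940863925141 [ 0.43595394 -0.64842209  0.56665236] [-119.16077299   -0.97250352   -5.9088428 ]
lane [([0.4939, -0.0055, 0.0581], 0.55)]
bin_floor []
flap_hinge [([0.5454, 0.0816, 0.0775], 0.6)]
flap_edge [([0.5602, -0.021, 0.0831], 0.75)]
bracket [([0.4878, -0.0171, 0.0632], 0.86), ([0.3859, 0.4123, -0.0027], 0.38)]
bracket_mid [([0.4862, -0.0063, 0.0752], 0.93)]
scrap_box [([0.5503, 0.0257, -0.0003], 0.88)]
[([0.4851, -0.0282, 0.0734], 0.64)]
{'clock': 0.9, 'joint_pos': array([ 8.61779768e+01,  2.05437502e+01,  6.82341882e-01, -1.34551621e-05,
       -7.01359588e+01, -1.65050750e+01]), 'qvel': array([ 0.01619063, -0.02497871, -0.03832897, -0.00719665, -0.04770977,
       -0.1071059 ]), 'tau': array([ 1.71118190e-03, -5.82351923e+01,  2.93299252e+01,  7.00215563e+00,
        1.26172343e-02, -2.63832152e-05]), 'tool_pos': array([0.23451113, 0.63293239, 0.2154936 ]), 'orientation': array([-1.79997479e+02,  7.60144189e-04, -2.03271027e+01]), 'force': array([-0.36500816, -0.90145137,  0.41133491]), 'moment': array([0.04957792, 0.03909033, 0.00904183]), 'gripper_force': 0.0, 'opening': 0.08760192738736657}
```

View pics/top1.png

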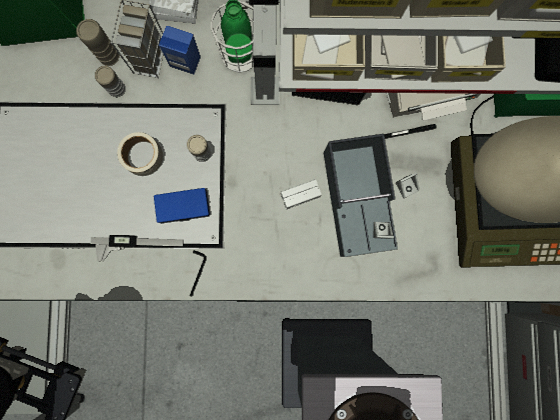

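View pics/side1.png

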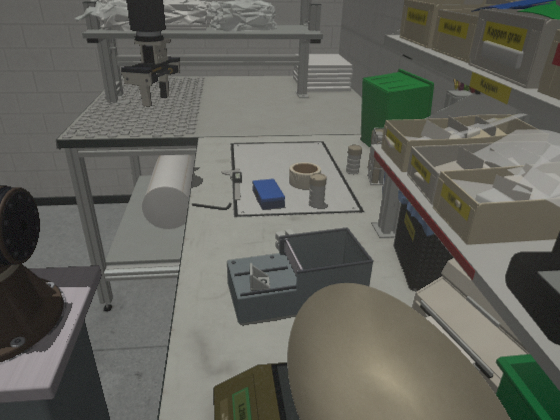

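The top view shows the box at about (330–395, 135–255), with the bracket in the lane near (383, 230), its wall towards the robot, and the flap at about row 197. I'll fit the box pose to the detected points and check it by projecting the model into both views.

```bash
cat >> h.py <<'E'
from scipy.spatial.transform import Rotation as Ro
def proj(s,P):
    R=Ro.from_euler('xyz',s['attitude'],degrees=True).as_matrix()
    c=(np.atleast_2d(P)-s['position'])@R
    return np.c_[s['fx']*c[:,0]/c[:,2]+s['cx'],s['fy']*c[:,1]/c[:,2]+s['cy']]
def box2w(B,P):
    x,y,a=B; P=np.atleast_2d(P).astype(float)/1000; c,s=np.cos(a),np.sin(a)
    return np.c_[x+c*P[:,0]-s*P[:,1],y+s*P[:,0]+c*P[:,1],P[:,2]]
def w2box(B,p):
    x,y,a=B; c,s=np.cos(a),np.sin(a); d=np.array(p[:2])-[x,y]
    return 1000*np.array([c*d[0]+s*d[1],-s*d[0]+c*d[1]])
def overlay(s,B,br,n,r0,c0,h,w,k=7):
    im=cv2.resize(s['frame'][r0:r0+h,c0:c0+w,::-1],None,fx=k,fy=k,interpolation=cv2.INTER_CUBIC)
    def pl(P,col,cl=True):
        q=(proj(s,P)-[c0,r0]+.5)*k
        cv2.polylines(im,[np.round(q).astype(np.int32)],cl,col,1)
    pl(box2w(B,[[-12,61,101],[134,61,101],[134,-61,101],[-12,-61,101]]),(0,0,255))
    pl(box2w(B,[[-120,61,60],[-120,-61,60],[-12,-61,60],[-12,61,60]]),(0,255,255))
    pl(box2w(B,[[-114,4,66],[-10,4,66]]),(255,255,0),False)
    pl(box2w(B,[[0,53,96],[0,-52,96]]),(255,0,255),False)
    bx,by,ba=br; c,d=np.cos(ba),np.sin(ba)
    f=lambda X,Z:[[bx+c*u-d*v,by+d*u+c*v,Z] for u,v in X]
    pl(box2w(B,f([(18,18),(18,-18),(-18,-18),(-18,18)],60)),(0,255,0))
    pl(box2w(B,f([(18,18),(18,-18)],60)+f([(18,-18),(18,18)],96)),(0,128,255))
    cv2.imwrite(f'pics/{n}.png',im)
E
python3 - <<'E'
from h import *
from scipy.optimize import least_squares
L=[(-62,-26),(0,53),(0,-52),(0,0)]
W=[(.4934,-.0068),(.544,.0816),(.5587,-.0224),(.5491,.0282)]
f=lambda B:((box2w(B,[(*l,0) for l in L])[:,:2]-W)).ravel()
B=least_squares(f,[.55,.03,.14]).x
print(B,np.degrees(B[2]),np.round(f(B)*1000,1),w2box(B,(.4875,-.0158)),w2box(B,(.485,-.010)))
b=(*(w2box(B,(.4875,-.0158))+w2box(B,(.485,-.010)))/2,np.pi)
overlay(snapshot('top'),B,b,'o1',125,315,140,105,4)
overlay(snapshot('side'),B,b,'o2',222,220,105,160,5)
E
```

```text
[0.55071292 0.02861051 0.14752816] 8.452740641397337 [-0.2  0.6 -1.1 -0.6 -0.3 -0.4  1.6  0.4] [-69.05432685 -34.63620397] [-70.67460764 -28.53172281]
```

View pics/o1.png

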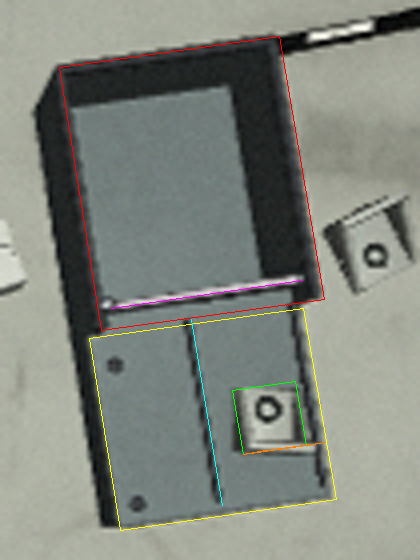

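View pics/o2.png

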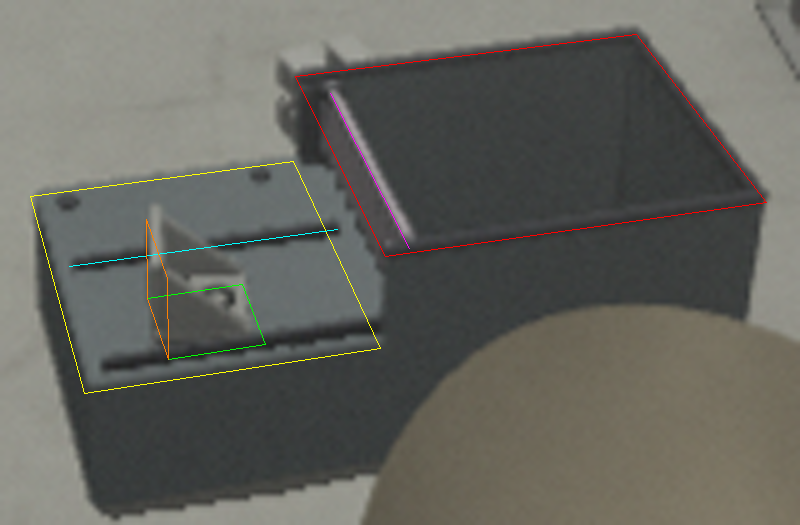

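The model edges match both pictures well. The bracket is at about (−68, −30) mm in the box frame, turned about −8°, so its wall is square to the world x axis. Next I move above the start pose.

play_rows:
  plan:
    - [2.187,2.476,0,0,0,0]
    - [2.187,2.476,0,0,0,0]
    - [2.187,2.476,0,0,0,0]
    - [2.187,2.476,0,0,0,0]
    - [2.187,2.476,0,0,0,0]
    - [2.187,2.476,0,0,0,0]
    - [2.187,2.476,0,0,0,0]
    - [2.187,2.476,0,0,0,0]
    - [2.187,2.476,0,0,0,0]
    - [2.187,2.476,0,0,0,0]
    - [2.187,2.476,0,0,0,0]
    - [2.187,2.476,0,0,0,0]
    - [2.187,2.476,0,0,0,0]
    - [2.187,2.476,0,0,0,0]
    - [2.187,2.476,0,0,0,0]
    - [2.187,2.476,0,0,0,0]
    - [2.187,2.476,0,0,0,0]
    - [2.187,2.476,0,0,0,0]
    - [2.187,2.476,0,0,0,0]
    - [2.187,2.476,0,0,0,0]
  grip: 6.04

```text
clock: 2.67
tool_pos: [0.473, 0.015, 0.2159]
orientation: [-180.0, -0.0, -20.3]
force: [1.0, 0.8, 0.2]
opening: 0.0604
gripper_force: 0.0
```

play_rows:
  plan:
    - [0,0,0,0,0,4.675]
    - [0,0,0,0,0,4.675]
    - [0,0,0,0,0,4.675]
    - [0,0,0,0,0,4.675]
    - [0,0,0,0,0,0]
    - [0,0,0,0,0,0]
    - [0,0,0,0,0,0]

```text
clock: 3.25
tool_pos: [0.4726, 0.0167, 0.2156]
orientation: [-180.0, -0.0, -38.9]
force: [0.5, -0.3, 0.1]
opening: 0.0606
gripper_force: 0.0
```

play_rows:
  plan:
    - [0,0,1.8,0,0,0]
    - [0,0,1.8,0,0,0]
    - [0,0,1.8,0,0,0]
    - [0,0,1.8,0,0,0]
    - [0,0,1.8,0,0,0]
    - [0,0,0,0,0,0]
    - [0,0,0,0,0,0]

```text
clock: 3.83
tool_pos: [0.4722, 0.0165, 0.1252]
orientation: [179.9, 0.0, -38.9]
force: [0.5, -0.3, 0.3]
opening: 0.0604
gripper_force: 0.0
```

```bash
python3 - <<'E'
from h import *
B=np.array([.55071,.02861,.14753])
overlay(snapshot('side'),B,(-68,-29,np.pi-.13),'o3',222-50,220-20,150,190,4)
o=get_obs();print(o['tool_pos'],w2box(B,o['tool_pos']))
r=spot_point('side','bracket');print([w2box(B,q['position']) for q in r[:1]])
E
```

```text
[0.47300587 0.01673139 0.12610749] [-78.60614724  -0.32742273]
[array([-70.0365812 , -33.78191075])]
```

View pics/o3.png

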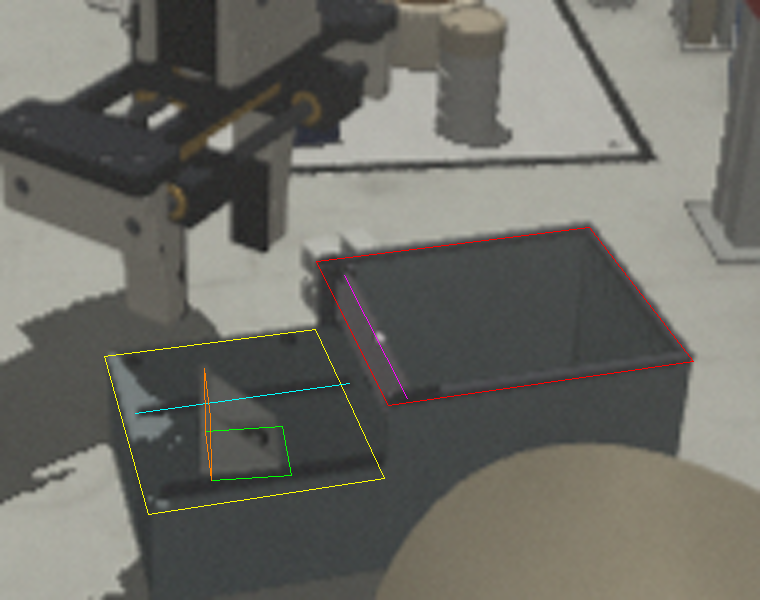

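The fingers hang over the deck. The near finger tip at about (155, 315) is behind the bracket wall at about (205, 420), and the far finger at (255, 245) is on the hinge side. I descend and start pushing.

play_rows:
  plan:
    - [0,0,1,0,0,0]
    - [0,0,1,0,0,0]
    - [0,0,1,0,0,0]
    - [0,0,0.7,0,0,0]
    - [0,0,0,0,0,0]
    - [0,0,0,0,0,0]

```text
clock: 4.43
tool_pos: [0.473, 0.0167, 0.089]
orientation: [-180.0, -0.0, -39.0]
force: [0.3, 1.5, 0.3]
opening: 0.0604
gripper_force: 0.0
```

play_rows:
  plan:
    - [0.338,-0.369,0,0,0,0]
    - [0.338,-0.369,0,0,0,0]
    - [0.338,-0.369,0,0,0,0]
    - [0.338,-0.369,0,0,0,0]
    - [0.203,-0.221,0,0,0,0]
    - [0.203,-0.221,0,0,0,0]
    - [0.203,-0.221,0,0,0,0]
    - [0.203,-0.221,0,0,0,0]
    - [0.203,-0.221,0,0,0,0]
    - [0.203,-0.221,0,0,0,0]
    - [0.203,-0.221,0,0,0,0]
    - [0.203,-0.221,0,0,0,0]
    - [0.203,-0.221,0,0,0,0]
    - [0.203,-0.221,0,0,0,0]
    - [0,0,0,0,0,0]

```text
clock: 5.68
tool_pos: [0.5227, 0.0241, 0.0885]
orientation: [-180.0, -0.0, -39.0]
force: [0.9, 0.4, -0.3]
opening: 0.0605
gripper_force: 0.0
```

```bash
python3 - <<'E'
from h import *
B=np.array([.55071,.02861,.14753])
o=get_obs();print(o['tool_pos'],w2box(B,o['tool_pos']))
overlay(snapshot('side'),B,(-43,-29,np.pi),'o4',222-50,220-20,150,190,4)
E
```

```text
[0.52272948 0.02407131 0.08845488] [-28.34373874  -0.37638335]
```

View pics/o4.png

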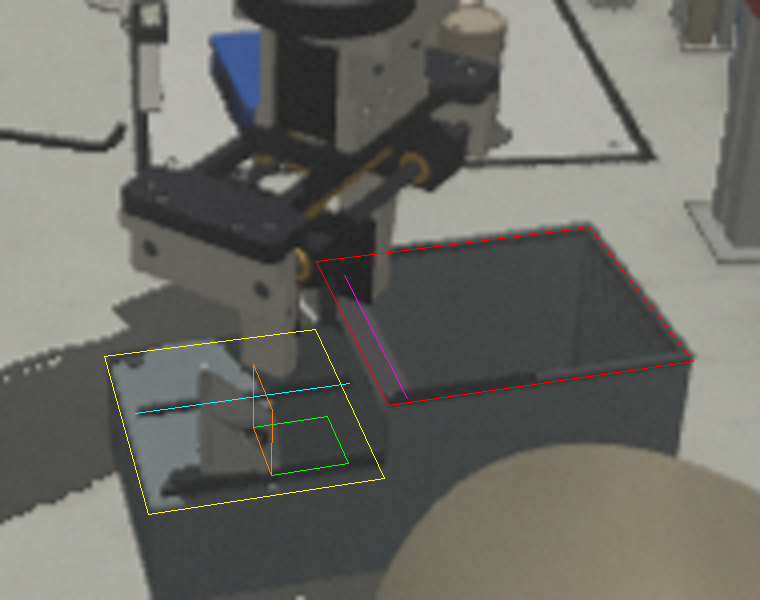

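The bracket is still at (205–275, 370–470) and the near finger tip is at about (270, 370). I need to know where the finger really is, so I'll project the tip pixels onto the tip height.

```bash
python3 - <<'E'
from h import *
B=np.array([.55071,.02861,.14753])
s=snapshot('side')
R=Ro.from_euler('xyz',s['attitude'],degrees=True).as_matrix()
def back(u,v,z):
    d=R@[(u-s['cx'])/s['fx'],(v-s['cy'])/s['fy'],1]; p=s['position']+d*(z-s['position'][2])/d[2]; return w2box(B,p).round(1)
for u,v in ((243,365),(268,377),(297,370),(355,295),(375,303)): print(u,v,back(u/4+200,v/4+172,.0695))
print(proj(s,box2w(B,[[-58,-28,69],[2,27,69]]))*4-[800,688])
for n in('bracket','bracket_mid'):
  print([w2box(B,q['position']).round(1) for q in spot_point('side',n)[:1]])
for n in('bracket_mid','bracket'):
  snapshot('top');print([(w2box(B,q['position']).round(1),q['score']) for q in spot_point('top',n)[:2]])
E
```

```text
243 365 [-56.9  23.6]
268 377 [-47.5  11.4]
297 370 [-32.5  13.8]
355 295 [13.  70.6]
375 303 [20.9 61.2]
[[265.87321394 430.4865766 ]
 [358.13637485 346.17248586]]
[array([-68.8, -33.4])]
[array([-69.2, -30.5])]
[]
[]
```

```bash
python3 - <<'E'
from h import *
B=np.array([.55071,.02861,.14753])
s=snapshot('side')
print('o3 expected',proj(s,box2w(B,[[-108.6,-28,106],[-48.6,27,106]]))*4-[800,688])
print('o3 if +30',proj(s,box2w(B,[[-108.6,-28,136],[-48.6,27,136]]))*4-[800,688])
print('o4 if +30',proj(s,box2w(B,[[-58,-28,99],[2,27,99]]))*4-[800,688])
t=snapshot('top');k=5;r0,c0=140,300
im=cv2.resize(t['frame'][r0:r0+120,c0:c0+130,::-1],None,fx=k,fy=k,interpolation=cv2.INTER_CUBIC)
for P,c in ((box2w(B,[[-58,-28,100]]),(0,0,255)),(box2w(B,[[2,27,100]]),(0,255,0)),(box2w(B,[[-28,0,100]]),(255,0,0))):
    u=(proj(t,P)[0]-[c0,r0]+.5)*k; cv2.circle(im,tuple(int(v) for v in u),5,c,-1)
cv2.imwrite('pics/o5.png',im)
E
```

```text
o3 expected [[155.27569734 379.55358919]
 [258.7185321  295.92491076]]
o3 if +30 [[153.77005217 323.21396034]
 [259.16557355 242.20826422]]
o4 if +30 [[266.46989395 377.18556695]
 [360.27777461 295.17780765]]
```

View pics/o5.png

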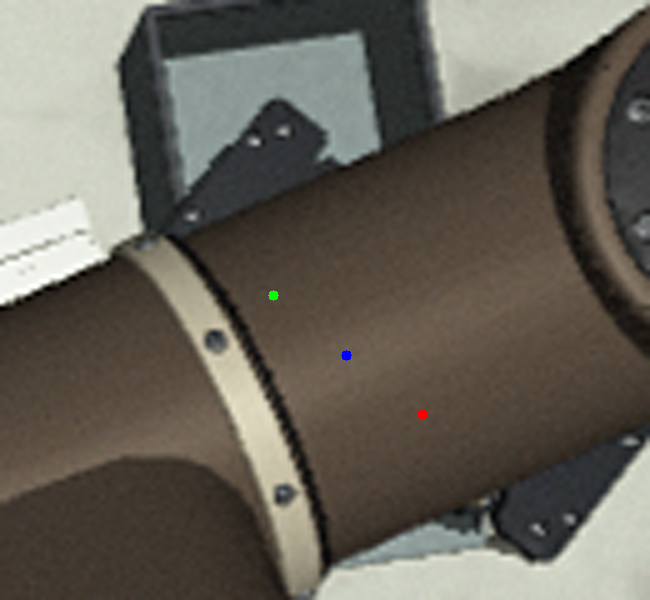

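Both views agree on x and y, but the fingertips show about 30 mm higher than the pose implies, at z of about 0.10. They passed over both the bracket and the flap, with no contact and no force. I go back to the start and descend further in small steps, watching the force.

play_rows:
  plan:
    - [-0.676,0.738,0,0,0,0]
    - [-0.676,0.738,0,0,0,0]
    - [-0.676,0.738,0,0,0,0]
    - [-0.676,0.738,0,0,0,0]
    - [-0.676,0.738,0,0,0,0]
    - [0,0,0,0,0,0]
    - [0,0,0.3,0,0,0]
    - [0,0,0.3,0,0,0]
    - [0,0,0.2,0,0,0]
    - [0,0,0,0,0,0]

```text
clock: 7.02
tool_pos: [0.4726, 0.0166, 0.0798]
orientation: [180.0, 0.0, -39.0]
force: [-0.7, 0.3, -0.5]
opening: 0.0607
gripper_force: 0.0
```

play_rows:
  plan:
    - [0,0,0.2,0,0,0]
    - [0,0,0.1,0,0,0]
    - [0,0,0.1,0,0,0]
    - [0,0,0,0,0,0]

```text
clock: 7.35
tool_pos: [0.4726, 0.0165, 0.0762]
orientation: [180.0, 0.0, -39.0]
force: [0.1, -0.2, -0.1]
opening: 0.0604
gripper_force: 0.0
```

```bash
python3 - <<'E'
from h import *
B=np.array([.55071,.02861,.14753])
s=snapshot('side');o=get_obs();x,y=w2box(B,o['tool_pos']);print(x,y,o['tool_pos'][2],o['force'])
P=lambda z:proj(s,box2w(B,[[x-30,y-27.5,z],[x+30,y+27.5,z]]))*5-[900,850]
print(P(57),P(87))
im=cv2.resize(s['frame'][170:285,180:330,::-1],None,fx=5,fy=5,interpolation=cv2.INTER_CUBIC)
for z,c in((57,(0,0,255)),(87,(0,255,0))):
  for u in P(z): cv2.circle(im,tuple(int(v) for v in u),3,c,-1)
cv2.imwrite('pics/o6.png',im)
E
```

```text
-79.06946655910926 -0.45917886766120436 0.07627745101824736 [-1.04451797 -0.55063651  0.1964834 ]
[[295.72943898 594.04538794]
 [421.33562675 484.76337853]] [[293.93495735 527.80026471]
 [421.84296748 421.32588652]]
```

View pics/o6.png

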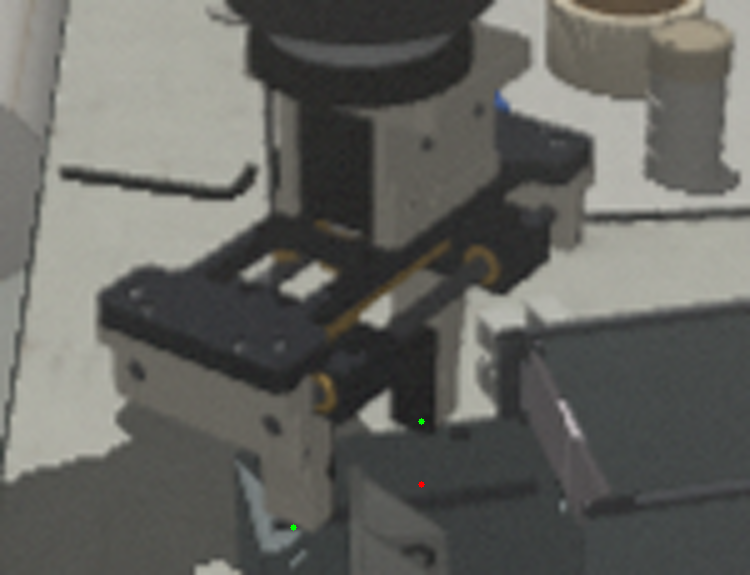

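The tips project at about z = 0.087, matching the green marks at (294, 528) and (422, 421), and there was no deck contact. So the real height is the reported height plus about 30 mm. Another 17 mm down puts the tips at about 70 mm. I'll do that in small steps and then make the first part of the push.

play_rows:
  plan:
    - [0,0,0.4,0,0,0]
    - [0,0,0.4,0,0,0]
    - [0,0,0.3,0,0,0]
    - [0,0,0.2,0,0,0]
    - [0,0,0.2,0,0,0]
    - [0,0,0.2,0,0,0]
    - [0,0,0,0,0,0]

```text
clock: 7.98
tool_pos: [0.4724, 0.0165, 0.059]
orientation: [180.0, 0.0, -39.0]
force: [-0.1, 0.5, 0.2]
opening: 0.0605
gripper_force: 0.0
```

play_rows:
  plan:
    - [0.27,-0.295,0,0,0,0]
    - [0.27,-0.295,0,0,0,0]
    - [0.27,-0.295,0,0,0,0]
    - [0.27,-0.295,0,0,0,0]
    - [0.203,-0.221,0,0,0,0]
    - [0.203,-0.221,0,0,0,0]
    - [0.203,-0.221,0,0,0,0]
    - [0.203,-0.221,0,0,0,0]
    - [0.203,-0.221,0,0,0,0]
    - [0.203,-0.221,0,0,0,0]
    - [0.203,-0.221,0,0,0,0]
    - [0.203,-0.221,0,0,0,0]
    - [0.203,-0.221,0,0,0,0]
    - [0,0,0,0,0,0]

```text
clock: 9.15
tool_pos: [0.5147, 0.0228, 0.0593]
orientation: [179.9, 0.1, -39.0]
force: [-4.3, 0.6, 3.0]
opening: 0.0604
gripper_force: 2.7
```

```bash
cat > look.py <<'E'
import sys
from h import *
B=np.array([.55071,.02861,.14753])
s=snapshot('side');o=get_obs();print(o['clock'],w2box(B,o['tool_pos']),o['tool_pos'][2],o['force'])
for n in ('bracket','bracket_mid','flap_edge'):
  print(n,[(w2box(B,q['position']).round(1),round(q['position'][2],3),round(q['score'],2)) for q in spot_point('side',n)[:2]])
im=cv2.resize(s['frame'][190:305,210:360,::-1],None,fx=5,fy=5,interpolation=cv2.INTER_CUBIC)
cv2.imwrite(f'pics/{sys.argv[1]}.png',im)
E
python3 look.py o7
```

```text
9.2 [-36.63610095  -0.47866124] 0.05925811993202042 [-5.20333284  0.75104002  2.76359977]
bracket [(array([-30.7, -31.9]), 0.06, 0.73)]
bracket_mid [(array([-31., -34.]), 0.076, 0.6)]
flap_edge [(array([ 21.2, -48.5]), 0.083, 0.77)]
```

View pics/o7.png

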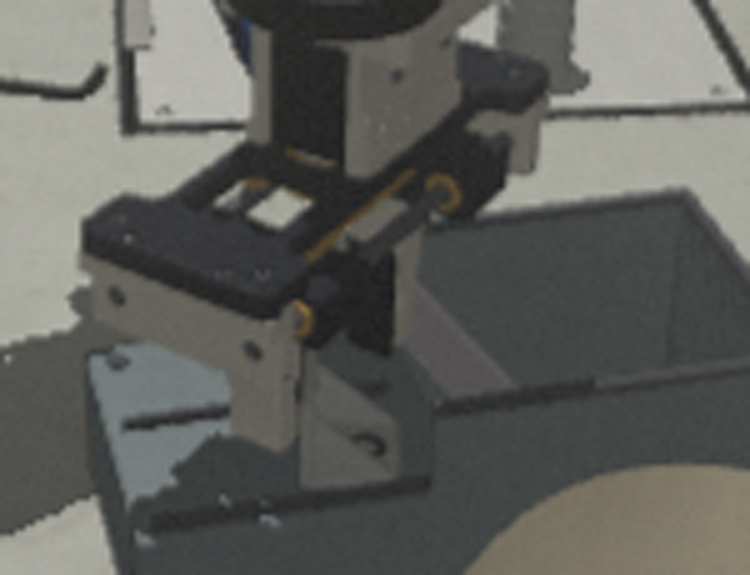

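The flap has started to open from the far finger (edge at x = 21 mm) and the near finger is pushing the bracket wall at about (300, 420). The bracket is straight in the lane with its front about 12 mm before the flap plane, and the flap leads as planned. I continue the same way.

play_rows:
  plan:
    - [0.203,-0.221,0,0,0,0]
    - [0.203,-0.221,0,0,0,0]
    - [0.203,-0.221,0,0,0,0]
    - [0.203,-0.221,0,0,0,0]
    - [0.203,-0.221,0,0,0,0]
    - [0.203,-0.221,0,0,0,0]
    - [0.203,-0.221,0,0,0,0]
    - [0.203,-0.221,0,0,0,0]
    - [0,0,0,0,0,0]

```text
clock: 10.1
tool_pos: [0.5367, 0.0252, 0.0586]
orientation: [179.7, 0.1, -39.1]
force: [-8.0, -4.3, 2.6]
opening: 0.0603
gripper_force: 3.9
```

```bash
python3 look.py o8
```

```text
10.15 [-14.51207796  -1.34854322] 0.05855731201755468 [-8.21863487 -3.59705771  1.87643145]
bracket [(array([ -7.9, -34.8]), 0.06, 0.72)]
bracket_mid [(array([ -9.4, -29.1]), 0.076, 0.57)]
flap_edge [(array([ 77.4, -19.7]), 0.086, 0.81)]
```

View pics/o8.png

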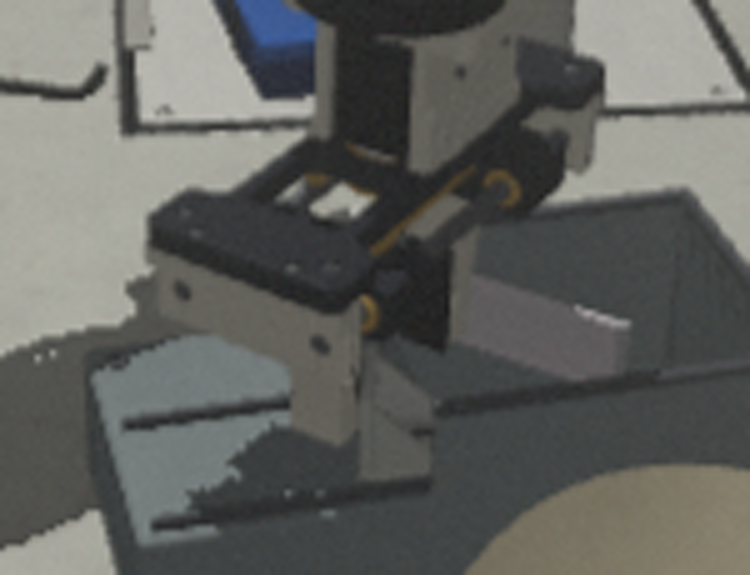

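The flap is at about 47°, well clear, and the bracket is entering the doorway straight with the near finger behind its wall at (355, 420). I push it over the edge.

play_rows:
  plan:
    - [0.203,-0.221,0,0,0,0]
    - [0.203,-0.221,0,0,0,0]
    - [0.203,-0.221,0,0,0,0]
    - [0.203,-0.221,0,0,0,0]
    - [0.203,-0.221,0,0,0,0]
    - [0.203,-0.221,0,0,0,0]
    - [0.203,-0.221,0,0,0,0]
    - [0.203,-0.221,0,0,0,0]
    - [0.203,-0.221,0,0,0,0]
    - [0,0,0,0,0,0]

```text
clock: 11.13
tool_pos: [0.5648, 0.0292, 0.0588]
orientation: [179.8, 0.0, -39.1]
force: [-2.8, -4.3, 0.3]
opening: 0.0604
gripper_force: 2.4
```

```bash
python3 look.py o9
```

```text
11.1833 [13.93583928 -1.46300746] 0.058784670667492905 [-3.46648043 -4.66551246 -1.0027516 ]
bracket [(array([ 49. , 408.2]), 0.004, 0.35)]
bracket_mid []
flap_edge [(array([99.7, 20.1]), 0.082, 0.58)]
```

play_rows:
  plan:
    - [0.203,-0.221,0,0,0,0]
    - [0.203,-0.221,0,0,0,0]
    - [0.135,-0.147,0,0,0,0]
    - [0,0,0,0,0,0]
    - [0,0,0,0,0,0]

```text
clock: 11.75
tool_pos: [0.5731, 0.0308, 0.0591]
orientation: [179.9, 0.0, -39.1]
force: [-2.8, -4.6, -2.0]
opening: 0.0602
gripper_force: 2.1
```

```bash
python3 look.py o10; python3 - <<'E'
from h import *
B=np.array([.55071,.02861,.14753]); snapshot('side')
for f in (spot_in,spot_point):print([(w2box(B,q['position']).round(1),round(q['position'][2],3),round(q['score'],2)) for q in f('side','bracket')])
# deck strip near the edge: does it look like before (light bracket pixels)?
E
```

```text
11.8 [22.46366947 -1.01827841] 0.05908537140013506 [-2.72352847 -4.73390901 -2.02706197]
bracket []
bracket_mid []
flap_edge [(array([103. ,  29.4]), 0.081, 0.65)]
[(array([86. , 28.4]), 0.085, 0.7)]
[]
```

The bracket is off the deck and the forces are just the flap's spring. I draw back along the same line.

play_rows:
  plan:
    - [-0.338,0.369,0,0,0,0]
    - [-0.338,0.369,0,0,0,0]
    - [-0.338,0.369,0,0,0,0]
    - [-0.338,0.369,0,0,0,0]
    - [-0.338,0.369,0,0,0,0]
    - [-0.338,0.369,0,0,0,0]
    - [-0.338,0.369,0,0,0,0]
    - [-0.338,0.369,0,0,0,0]
    - [-0.338,0.369,0,0,0,0]
    - [-0.338,0.369,0,0,0,0]
    - [-0.338,0.369,0,0,0,0]
    - [-0.338,0.369,0,0,0,0]
    - [-0.338,0.369,0,0,0,0]
    - [-0.338,0.369,0,0,0,0]
    - [-0.338,0.369,0,0,0,0]
    - [-0.338,0.369,0,0,0,0]
    - [-0.338,0.369,0,0,0,0]
    - [-0.338,0.369,0,0,0,0]
    - [0,0,0,0,0,0]

```text
clock: 13.68
tool_pos: [0.4835, 0.0182, 0.0595]
orientation: [180.0, 0.0, -39.0]
force: [0.3, -1.1, 0.6]
opening: 0.0607
gripper_force: 0.0
```

play_rows:
  plan:
    - [0,0,-1.5,0,0,0]
    - [0,0,-1.5,0,0,0]
    - [0,0,-2.5,0,0,0]
    - [0,0,-2.5,0,0,0]
    - [0,0,-2.5,0,0,0]
    - [-2,2.5,-2.5,0,0,0]
    - [-2,-2.5,0,0,0,0]
    - [-2,-2.5,0,0,0,0]
    - [-2,-2.5,0,0,0,0]
    - [-2,-2.5,0,0,0,0]
    - [-2,-2.5,0,0,0,0]
    - [-2,-2.5,0,0,0,0]
    - [-2,-2.5,0,0,0,0]
    - [-2,-2.5,0,0,0,0]
    - [0,0,0,0,0,0]

```text
clock: 14.93
tool_pos: [0.4554, 0.2723, 0.1893]
orientation: [-179.9, -0.0, -38.9]
force: [1.4, 0.3, 0.4]
opening: 0.0601
gripper_force: 0.0
```

```bash
python3 look.py o11; python3 - <<'E'
from h import *
B=np.array([.55071,.02861,.14753])
for c in('side','top'):
  snapshot(c)
  for t in('bracket','bracket_mid','flap_edge','other_bracket'):
    print(c,t,[(w2box(B,q['position']).round(1),round(q['position'][2],3),round(q['score'],2)) for q in spot_point(c,t)[:2]])
E
```

```text
14.9833 [-59.31423507 252.98237651] 0.18900161532958087 [-0.20481084 -1.19358244 -0.35245075]
bracket []
bracket_mid []
flap_edge [(array([ -1.9, -53.9]), 0.083, 0.55)]
side bracket []
side bracket_mid []
side flap_edge [(array([  1.8, -52.1]), 0.079, 0.6), (array([-58.5, -23.1]), 0.061, 0.43)]
side other_bracket []
top bracket [(array([ 31.9, -40.1]), 0.024, 0.64), (array([ -1. , -51.2]), 0.081, 0.25)]
top bracket_mid [(array([ 44.1, -38.1]), 0.012, 0.88), (array([ 32.8, -40.1]), 0.026, 0.6)]
top flap_edge [(array([ 42.8, -38.4]), 0.013, 0.65), (array([ -1.8, -49.7]), 0.082, 0.46)]
top other_bracket [(array([  25.4, -124.9]), 0.001, 0.88)]
```

The bracket lies in the bin, the flap is shut and the robot is clear.

```bash
python3 -c "from plant import *; print(close_job())"
```

```text
the job is handed in; nothing more can be done
None
```

The job is handed in: one finger held the flap open while the other pushed the bracket through the doorway into the bin. Final detections put the bracket in the bin and the flap shut, and the gripper ended well clear of the box at about 15 s of the 38 s allowed.

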